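# Load the chilled pan rail and set its alarm switches

## Task

Put every covered pan that stands on the table, level, down into a free well of the chilled rail; on the console set the DIP switches so that 1 to 4 are on for exactly the wells that hold a pan and off for empty wells, with 5 on and 6 off, and turn the temperature dial to 3. When all that is right, press the green restart button fully so that the controller reads the settings. Keep the pans upright and leave the other things on the table where they are.

Things in the scene. Friction and masses are not known exactly. Their poses are not given: they have to be found in the camera images.
- unit: fixed aluminium chilled rail, top at z 75 mm, with four wells in a row and a dark console on its left end. Origin on the table, x away from the robot, y left. Rail: x -105..105, y -302..172 mm; console: x -180..105, y 167..297, top at z 70. Wells: openings 160 (x) by 92 mm (y), 113 mm apart, bars 21 mm wide between; numbered 1 to 4 from left to right by black dots on the front bar.
- well1 (a point): place of the underside centre of a pan sitting in well 1 (the leftmost, next to the console), 60 mm below the rail's top; the pan's long side then lies along the unit's x and its rim rests on the rail. Axes as the unit's.
- well2 (a point): place of the underside centre of a pan sitting in well 2 (second from left), 60 mm below the rail's top; the pan's long side then lies along the unit's x and its rim rests on the rail. Axes as the unit's.
- well3 (a point): place of the underside centre of a pan sitting in well 3 (third from left), 60 mm below the rail's top; the pan's long side then lies along the unit's x and its rim rests on the rail. Axes as the unit's.
- well4 (a point): place of the underside centre of a pan sitting in well 4 (the rightmost), 60 mm below the rail's top; the pan's long side then lies along the unit's x and its rim rests on the rail. Axes as the unit's.
- sw1_at (a point): foot (pivot) of DIP lever 1, centred on the top of the red DIP block, 78 mm above the table. Six white levers in a row along unit x, 20 mm apart, 1 nearest the robot (white dot beside it), 6 nearest the dial; each 8 mm wide along the row, 6 mm thick, 18 mm tall. Red block 26 mm wide (y), 8 mm high; the white stripe beside it marks the ON side, towards the wells.
- sw6_at (a point): foot (pivot) of DIP lever 6, centred on the top of the red DIP block, 78 mm above the table. 100 mm beyond sw1_at in the unit's +x; the others lie between at every 20 mm.
- sw1 (a joint): DIP lever 1, rad: +0.42 = leaning to the ON side (unit -y, towards the wells), -0.42 = leaning to OFF (unit +y). It snaps over the middle (0, upright) to either end and stays there; pushing its tip over takes about 2 N. Switches on the alarm channel of well 1.
- sw2 (a joint): DIP lever 2, rad: +0.42 = leaning to the ON side (unit -y, towards the wells), -0.42 = leaning to OFF (unit +y). It snaps over the middle (0, upright) to either end and stays there; pushing its tip over takes about 2 N. Switches on the alarm channel of well 2.
- sw3 (a joint): DIP lever 3, rad: +0.42 = leaning to the ON side (unit -y, towards the wells), -0.42 = leaning to OFF (unit +y). It snaps over the middle (0, upright) to either end and stays there; pushing its tip over takes about 2 N. Switches on the alarm channel of well 3.
- sw4 (a joint): DIP lever 4, rad: +0.42 = leaning to the ON side (unit -y, towards the wells), -0.42 = leaning to OFF (unit +y). It snaps over the middle (0, upright) to either end and stays there; pushing its tip over takes about 2 N. Switches on the alarm channel of well 4.
- sw5 (a joint): DIP lever 5, rad: +0.42 = leaning to the ON side (unit -y, towards the wells), -0.42 = leaning to OFF (unit +y). It snaps over the middle (0, upright) to either end and stays there; pushing its tip over takes about 2 N. Alarm buzzer.
- sw6 (a joint): DIP lever 6, rad: +0.42 = leaning to the ON side (unit -y, towards the wells), -0.42 = leaning to OFF (unit +y). It snaps over the middle (0, upright) to either end and stays there; pushing its tip over takes about 2 N. Night defrost.
- dial (a joint): black fluted temperature dial, a sleeve 46 mm across, 28 mm tall, turning about the vertical; rad, growing clockwise seen from above. It clicks into 1 at -0.75, 2 at -0.25, 3 at 0.25, 4 at 0.75 (1 to 4 white dots on the console beyond it, 1 leftmost); stops at -0.85 and 0.85. Its yellow pointer points to unit +x at 0. Turning takes under 0.2 N m.
- dial_at (a point): centre of the dial's top face, 101 mm above the table; 60 mm beyond lever 6 in the unit's +x. The sleeve stands 28 mm tall below this point, on a steel disc 58 mm across.
- restart (a joint): green restart button, m pressed: 0 released, 0.006 fully down; about 5 N of spring force.
- restart_top (a point): centre of the green restart button's top, 20 mm across, on the console 30 mm nearer the robot than lever 1; pressed straight down.
- pan_a: covered steel food pan (yellow food), one rigid body, 0.45 kg. Origin: centre of underside, x along its length. Below the rim 60 mm deep, 150x86 mm (lowest 31 mm: 136x66); rim 172x104 at z 60..65; lid top at z 70. On the lid's middle a white upright handle tab, 60 mm along x, 12 mm thick, z 70..107, with a lip 66x20 mm at z 107..115. On the table at the start; None if absent.
- pan_b: covered steel food pan with a clear lid (orange food), as pan_a in shape. On the table at the start; None if absent.
- pan_c: covered steel food pan with a clear lid (green food), as pan_a in shape. On the table at the start; None if absent.
- pan_d: covered steel food pan with a clear lid (red-brown food), as pan_a in shape. If present (else None) it already sits in well 2 at the start and may stay there.
- pan_e: covered steel food pan with a clear lid (dark yellow food), as pan_a in shape. If present (else None) it already sits in well 4 at the start and may stay there.
- bucket: red sauce bucket with orange lid, 174 mm across and 157 mm tall, standing to the right; not part of the job. Origin under its centre.
- spray: white spray-cleaner bottle, 64 mm across, 160 mm tall, standing to the left, None if absent; not part of the job. Origin under its centre.

How it is judged (in metres and radians):
On the way, in this order (a step that is already met when the one before it is completed fails the run):
1. every pan sits in a well, switches 1 to 4 match the wells, 5 is on, 6 is off and the dial is at 3 ((distance between pan_a and well1 below 0.01 m or distance between pan_a and well2 below 0.01 m or distance between pan_a and well3 below 0.01 m or distance between pan_a and well4 below 0.01 m) and (distance between pan_b and well1 below 0.01 m or distance between pan_b and well2 below 0.01 m or distance between pan_b and well3 below 0.01 m or distance between pan_b and well4 below 0.01 m) and (distance between pan_c and well1 below 0.01 m or distance between pan_c and well2 below 0.01 m or distance between pan_c and well3 below 0.01 m or distance between pan_c and well4 below 0.01 m) and (distance between pan_d and well1 below 0.01 m or distance between pan_d and well2 below 0.01 m or distance between pan_d and well3 below 0.01 m or distance between pan_d and well4 below 0.01 m) and (distance between pan_e and well1 below 0.01 m or distance between pan_e and well2 below 0.01 m or distance between pan_e and well3 below 0.01 m or distance between pan_e and well4 below 0.01 m) and angle between each of pan_a, pan_b, pan_c, pan_d, pan_e's own z axis and vertical below 0.06 rad and ((value of joint sw1 above 0.3 rad and distance between any of pan_a, pan_b, pan_c, pan_d, pan_e and well1 below 0.01 m) or (value of joint sw1 below -0.3 rad and distance between each of pan_a, pan_b, pan_c, pan_d, pan_e and well1 above 0.03 m)) and ((value of joint sw2 above 0.3 rad and distance between any of pan_a, pan_b, pan_c, pan_d, pan_e and well2 below 0.01 m) or (value of joint sw2 below -0.3 rad and distance between each of pan_a, pan_b, pan_c, pan_d, pan_e and well2 above 0.03 m)) and ((value of joint sw3 above 0.3 rad and distance between any of pan_a, pan_b, pan_c, pan_d, pan_e and well3 below 0.01 m) or (value of joint sw3 below -0.3 rad and distance between each of pan_a, pan_b, pan_c, pan_d, pan_e and well3 above 0.03 m)) and ((value of joint sw4 above 0.3 rad and distance between any of pan_a, pan_b, pan_c, pan_d, pan_e and well4 below 0.01 m) or (value of joint sw4 below -0.3 rad and distance between each of pan_a, pan_b, pan_c, pan_d, pan_e and well4 above 0.03 m)) and value of joint sw5 above 0.3 rad and value of joint sw6 below -0.3 rad and value of joint dial between 0.13 and 0.37 rad), for 0.2 s.
2. the restart button is then pressed fully (value of joint restart above 0.0045 m), for 0.05 s.
At the end, for the whole second after the job is handed in: Every pan present rests in a well (within 10 mm of its point, tilt under 0.06 rad), at rest; switches 1 to 4 fully ON (over 0.3 rad) where the well holds a pan, else fully OFF (under -0.3); 5 ON, 6 OFF; dial within 0.12 rad of setting 3 (all of step 1 and linear speed of each of pan_a, pan_b, pan_c, pan_d, pan_e below 0.02 m/s); the robot touches nothing.
It fails at once if the bucket or spray bottle is moved more than 40 mm (distance of any of bucket, spray from where it was at the start of the episode above 0.04 m).
It fails at once if a pan is tipped on its side (angle between any of pan_a, pan_b, pan_c, pan_d, pan_e's own z axis and vertical above 1 rad).
Of pan_a, pan_b, pan_c only 2 to 3 are there at a start; the rules pass over those that are not, and their reading is None.
Of pan_d, pan_e, spray only 1 to 1 are there at a start; the rules pass over those that are not, and their reading is None.
At some moment in a run one of pan_a, pan_b, pan_c may be knocked a few centimetres aside while the robot is not near it.
Once in a run the grip may slacken for a moment while it holds something.
It also fails if it takes over 210 s, if anything falls off the work surface, if the arm or the gripper's body presses on something with over 40 N, if the wrist force passes 120 N, or if a joint passes its speed limit or range.

## Robot

A 6-joint arm with a two-finger parallel gripper is mounted at the origin on the work surface. World frame = base frame: x ahead of the robot, y to its left, z up, the work surface at z = 0. Lengths are in mm, angles in rad, forces in N, time in s.
With the tool pointing down it reaches from about 275 to 1000 mm from the base axis. Payload 8.4 kg.
Tool frame: the origin (TCP) lies on the centre line of the jaws, within the pads' length; the fingertips stand r.tip_reach ahead of it and the grasp point (between the pads) lies 11 mm behind it (r.tip_reach is the distance from the TCP to the fingertips, in mm); z points along the fingers, y is the line along which they close (so a half turn about z gives the same grasp; the last joint's range is limited). The gripper opens to 85 mm and grips with 20 to 120 N. Pads are 22 mm wide; open, the fingers measure 114 mm over their backs; the gripper's body (76 mm by 85 mm) begins 54 mm behind the grasp point. The pads swing forward as they close: fully open they stand 13 mm farther back than shut.
Start: joints at [1.146, 0.353, 1.633, -0, 1.155, -0.002], TCP at [256.446, 569.968, 239.281] pointing down, gripper open.
Joint ranges: [-2.63, 2.63], [-0.92, 2.1], [0.06, 2.66], [-1.3, 4.44], [0, 2.69], [-3.02, 3.02]. Speed limits (rad/s): [2.22, 2.22, 2.79, 3.14, 3.14, 3.14].

## Interface

Orientations are given as [roll, pitch, yaw] about the fixed x, y, z axes, in that order (R = Rz(yaw) Ry(pitch) Rx(roll)).
In Python, from rig import r gives the robot as it stands.
- The arm moves only by the tool carry_out, never from a script. Its argument "targets" is a list of rows, each an object with "dp": the shift along the tool's x, y, z in mm, a list of three; "yaw": the turn about the tool's z in degrees. A call has 1 to 12 rows; each row is the pose to reach, as a shift and turn from the pose commanded when the call began, along the tool's axes at that moment; what a row does not reach only later rows make up. A row lasts 1/8 s, in which the tool goes at most 62.5 mm and 10.7 degrees, less where a joint would pass 70% of its speed; a pose out of reach is approached as far as the arm can. A call with a gripper value outside its range is refused whole. "fingers" is the opening, from -1 (shut) to 1 (fully open), so that 0 is half open, set as the call begins (left out, the last holds). The fingers move at their own pace and stop on an object; "grip_force" is the grip in N (left out, the last holds). Time passes only in rows, so rows that repeat a pose let the fingers close. It gives the time, the measured TCP pose, the force, the opening and the grip force at its end, in the units of the state.
- r.sense(): the state, without advancing time (a new reading comes with each control period).
- r.grab_frame(name): name is "scene" or "side" or "wrist"; returns the picture (384x512x3 uint8, red, green, blue); there is no depth.
- r.get_calibration(name): a dict with "fx", "fy", "cx", "cy" (pixels), "dist_coeffs" ([k1, k2, p1, p2, k3] as OpenCV has them; the pictures are not rectified), "rvec" (rotation vector, rad) and "tvec" (3), from world to camera coordinates, as OpenCV has them. Camera axes: x right, y down, z forward; pixel columns grow to the right and rows downward; lengths in mm; the calibration is good to about 2 mm. A picture is of the moment at which its call begins: read the wrist's pose just before it. get_calibration takes no time and is no camera call; for the wrist camera it gives the pose at the moment of the call.
- r.sign_off(): hands the job in; it is judged then, once.
The state is a dict: "clock": time; "qpos": joint angles; "qvel": joint speeds; "joint_efforts": joint torques, N m; "eef_pos": TCP position; "tcp_rot": TCP orientation; "contact_force": force on the tool from outside, world axes, zero at the start; "wrist_torque": the same for the moment, N m; "opening": opening from 0.0 (shut) to 1.0 (fully open); "grasp_force": force on a finger pad.
Only numpy, scipy, OpenCV 4.12 (cv2) and the standard library are available. Lean on these libraries where they do the work, as an engineer would, in place of code of your own. Each camera call takes 0.05 s, during which the arm holds its last target. There are 200 camera calls.

## Working session

There is one attempt and no reset: what is moved stays moved. The work goes in short steps, Python scripts to look and compute and a tool call to move; the robot and the scene stay as the last step left them, time stands still between calls to the robot, and variables do not carry over. Pictures are saved under pics/ and viewed, at most 16 in all, crops included, and the job is handed in when it is done.

Besides the shell and the picture viewer there is one more tool, called after "Call:" as a command line: name --argument value ..., lists and objects as JSON in quotes. carry_out: Moves the arm, as the interface text tells. Its arguments: {"type":"object","properties":{"targets":{"type":"array","items":{"type":"object","properties":{"dp":{"type":"array","items":{"type":"number"}},"yaw":{"type":"number"}}}},"fingers":{"type":"number"},"grip_force":{"type":"number"}},"required":["targets"]}

```bash
ls; mkdir -p pics
cat > h.py <<'E'
import numpy as np, cv2
from rig import r
def cal(n):
    c=r.get_calibration(n);K=np.array([[c['fx'],0,c['cx']],[0,c['fy'],c['cy']],[0,0,1.]])
    return K,np.array(c['dist_coeffs'],float),np.array(c['rvec'],float),np.array(c['tvec'],float)
def ray(C,px):
    K,d,rv,t=C;R=cv2.Rodrigues(rv)[0]
    u=cv2.undistortPoints(np.array(px,float).reshape(-1,1,2),K,d).reshape(-1,2)
    return -R.T@t.ravel(),np.c_[u,np.ones(len(u))]@R
def plane(C,px,z):
    o,D=ray(C,px);return o+D*((z-o[2])/D[:,2])[:,None]
def proj(C,P):
    K,d,rv,t=C;return cv2.projectPoints(np.array(P,float).reshape(-1,1,3),rv,t,K,d)[0].reshape(-1,2)
def tri(C1,p1,C2,p2):
    o1,a=ray(C1,[p1]);o2,b=ray(C2,[p2]);a=a[0];b=b[0]
    s=np.linalg.lstsq(np.c_[a,-b],o2-o1,rcond=None)[0]
    return (o1+a*s[0]+o2+b*s[1])/2,np.linalg.norm(o1+a*s[0]-o2-b*s[1])
def save(n,f):cv2.imwrite(f'pics/{f}.png',cv2.cvtColor(n,cv2.COLOR_RGB2BGR))
E
python3 - <<'E'
from h import *
for n in ['scene','side','wrist']:
    f=r.grab_frame(n);np.save(f'pics/{n}0.npy',f);save(f,n+'0')
    C=cal(n);print(n,ray(C,[(256,192)]))
s=r.sense();print(s['eef_pos'],s['tcp_rot'],s['opening'],r.tip_reach)
im=np.vstack([np.hstack([np.load(f'pics/{n}0.npy') for n in ('scene','side')])])
E
```

```text
pics
scene (array([967.26387151, 849.69592215, 784.41361888]), array([[-0.40912276, -0.71070401, -0.57235089]]))
side (array([ 171.02485004, -812.25706115,  915.02861173]), array([[ 0.27118735,  0.66181823, -0.69892966]]))
wrist (array([183.4975324 , 603.0466685 , 373.93434705]), array([[ 0.28819059, -0.13568129, -0.9479243 ]]))
[256.26953927 569.65097801 238.73770307] [-3.14053113e+00 -3.74438809e-06  2.71882742e+00] 0.9945412601812398 8.0
```

View pics/scene0.png

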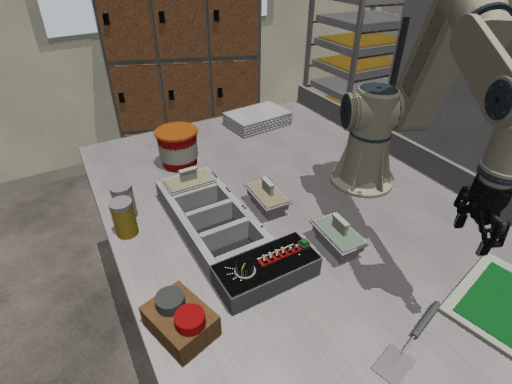

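View pics/side0.png

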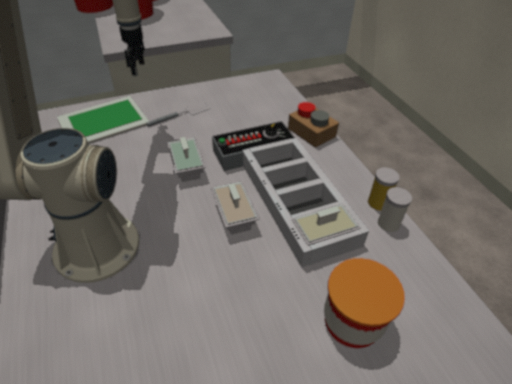

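The scene shows two pans on the table: orange at about (267,195) and green at (338,235). Pan_e sits in well 4 at (190,180), with the console at (265,265). The side view shows the same layout. I'll zoom in for pixel picks.

Run:
```python
from h import *
a=np.load('pics/scene0.npy')[155:305,145:375];b=np.load('pics/side0.npy')[110:260,160:370]
a=cv2.resize(a,None,fx=3.4,fy=3.4,interpolation=cv2.INTER_CUBIC)[:, :790]
save(a,'za');b=cv2.resize(b,None,fx=3.7,fy=3.7,interpolation=cv2.INTER_CUBIC);save(b,'zb')
print(a.shape,b.shape)
```

```text
(510, 782, 3) (555, 777, 3)
```

View pics/za.png

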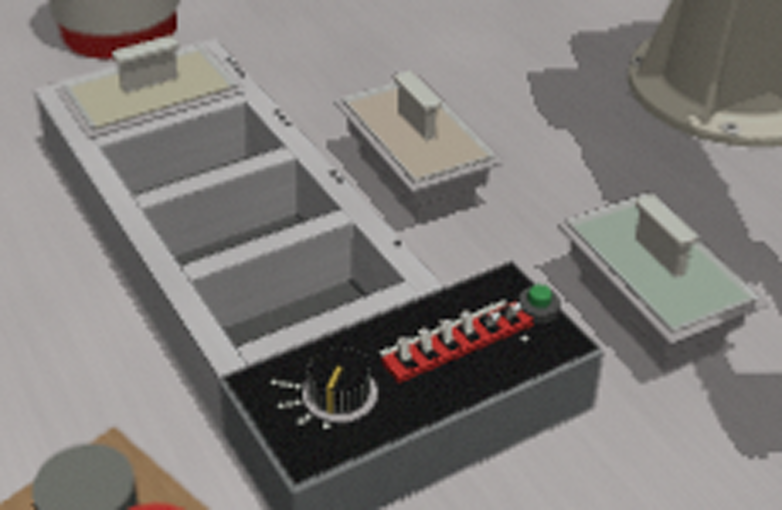

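View pics/zb.png

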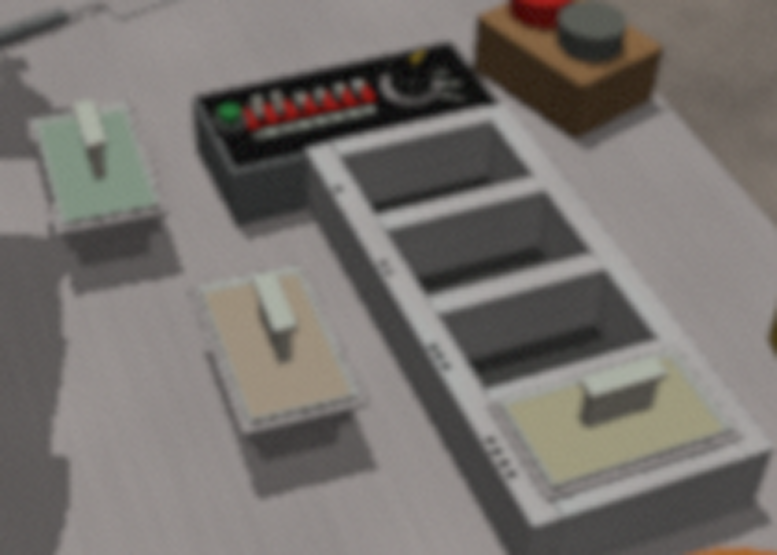

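Run:
```python
from h import *
A=lambda p:np.array(p,float)/3.4+(145,155)
B=lambda p:np.array(p,float)/3.7+(160,110)
S,T=cal('scene'),cal('side')
for n,p,q in [('lip b',(418,92),(275,302)),('lip c',(667,220),(90,123)),('lip e',(147,50),(622,376)),('railFR',(213,42),(535,520)),('railBR',(38,95),(768,445)),('conFL',(601,350),(198,98)),('btn',(541,292),(229,111)),('1dot',(398,242),(339,188))]:
    print(n,*[np.round(v,1) for v in tri(S,A(p),T,B(q))])
M=np.array
loc=M([[-105,-302],[105,-302],[-180,167],[-180,297],[105,297],[105,167]],float)
pa=A([(213,42),(38,95),(515,263),(601,350),(295,485),(225,378)]);zs=[75,75,70,70,70,70]
wa=M([plane(S,[p],z)[0,:2] for p,z in zip(pa,zs)])
pb=B([(535,520),(768,445),(237,160),(198,98),(452,45),(495,105)]);wb=M([plane(T,[p],z)[0,:2] for p,z in zip(pb,zs)])
def fit(l,w):
    a=l-l.mean(0);b=w-w.mean(0);th=np.arctan2((a[:,0]*b[:,1]-a[:,1]*b[:,0]).sum(),(a*b).sum());R=M([[np.cos(th),-np.sin(th)],[np.sin(th),np.cos(th)]])
    t=w.mean(0)-R@l.mean(0);return th,t,np.round(w-(l@R.T+t),0).tolist()
for w in(wa,wb):print(fit(loc,w))
print(fit(np.r_[loc,loc],np.r_[wa,wb])[:2])
for n,a,b in [('b',[(337,102),(412,187),(497,160),(402,72)],[(200,287),(300,268),(365,402),(245,430)]),('c',[(560,222),(672,340),(765,298),(648,198)],[(32,120),(130,100),(160,212),(57,232)])]:
    for C,p in((S,A(a)),(T,B(b))):
        w=plane(C,p,65)[:,:2];print(n,w.mean(0).round(),np.round(w).tolist(),cv2.minAreaRect(w.astype(np.float32)))
```

```text
lip b [421.8 -22.8 107.8] 5.4
lip c [338.  256.7 109.6] 4.4
lip e [ 637.  -204.5  124. ] 4.7
railFR [ 539.  -269.1   70.7] 3.9
railBR [ 742.5 -265.4   67.4] 5.4
conFL [455.8 320.3  65.5] 8.5
btn [471.6 259.1  87.6] 4.6
1dot [535.2 131.9  73.8] 6.2
(np.float64(0.020774906029304735), array([635.17443316,  37.59654465]), [[4.0, 5.0], [-4.0, 11.0], [3.0, 2.0], [5.0, -6.0], [-4.0, -11.0], [-5.0, -1.0]])
(np.float64(0.01025779853119271), array([635.81214042,  27.26021599]), [[5.0, 3.0], [-4.0, 3.0], [10.0, 13.0], [5.0, -12.0], [-6.0, -14.0], [-10.0, 7.0]])
(np.float64(0.015507352158127308), array([635.49316153,  32.42740665]))
b [425. -24.] [[469.0, -102.0], [474.0, 61.0], [379.0, 64.0], [379.0, -120.0]] ((423.6368408203125, -29.28411865234375), (183.5407257080078, 95.34564971923828), 88.05095672607422)
b [423. -29.] [[383.0, 57.0], [472.0, 50.0], [468.0, -114.0], [370.0, -110.0]] ((422.7972412109375, -28.746780395507812), (166.59146118164062, 98.4300308227539), 87.18424224853516)
c [338. 259.] [[382.0, 172.0], [393.0, 341.0], [289.0, 341.0], [288.0, 183.0]] ((335.90771484375, 259.3790588378906), (169.0570526123047, 103.2857666015625), 86.43834686279297)
c [338. 251.] [[297.0, 338.0], [395.0, 337.0], [377.0, 163.0], [284.0, 168.0]] ((339.3927307128906, 252.40005493164062), (177.22381591796875, 97.59980773925781), 85.51753997802734)
```

Call:
carry_out --targets '[{"dp":[-367,-173,-60],"yaw":-24.2},{"dp":[-367,-173,-60],"yaw":-24.2},{"dp":[-367,-173,-60],"yaw":-24.2},{"dp":[-367,-173,-60],"yaw":-24.2},{"dp":[-367,-173,-60],"yaw":-24.2},{"dp":[-367,-173,-60],"yaw":-24.2},{"dp":[-367,-173,-60],"yaw":-24.2},{"dp":[-367,-173,-60],"yaw":-24.2},{"dp":[-367,-173,-60],"yaw":-24.2},{"dp":[-367,-173,-60],"yaw":-24.2}]'

```text
clock: 1.4
eef_pos: [519.2, 262.5, 298.9]
tcp_rot: [-3.142, -0.001, -3.141]
contact_force: [0.4, 0.2, 0.3]
opening: 1.0
grasp_force: 0.0
```

Run:
```python
from h import *
s=r.sense();print(s['clock'],s['eef_pos'],s['tcp_rot'],s['opening'])
f=r.grab_frame('wrist');np.save('pics/w1.npy',f);C=cal('wrist');np.save('pics/w1c.npy',np.array(C,object),allow_pickle=True)
save(cv2.resize(f,(800,600),interpolation=cv2.INTER_CUBIC),'w1')
```

```text
1.4 [519.24662988 262.51366803 298.94392738] [-3.14153180e+00 -7.56060219e-04 -3.14070875e+00] 0.999903550163919
```

View pics/w1.png

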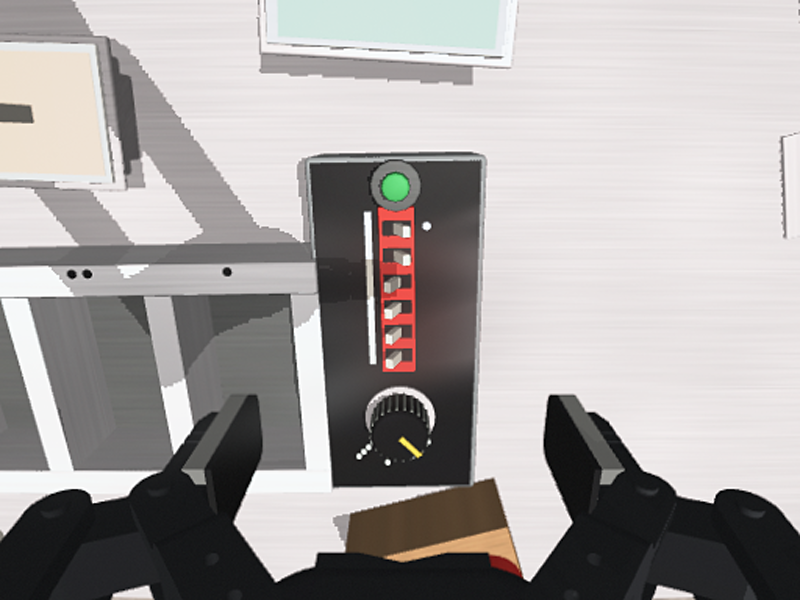

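The wrist view shows levers 1 and 2 (y≈230 and 258) leaning right, so they are OFF, and levers 3–6 leaning left, so ON. The dial pointer at (420,457) is at setting 1. I'll use wells 1 and 3, which means flipping sw1 ON and sw6 OFF and turning the dial +1.0 rad.

Run:
```python
from h import *
C=tuple(np.load('pics/w1c.npy',allow_pickle=True));f=np.load('pics/w1.npy').astype(int)
S,T=cal('scene'),cal('side')
W=lambda p:np.array(p,float)*.64
h=cv2.cvtColor(f.astype(np.uint8),cv2.COLOR_RGB2HSV)
def blobs(m,k=25):
    n,l,st,c=cv2.connectedComponentsWithStats(m.astype(np.uint8));return [(st[i].tolist(),c[i].round(1).tolist()) for i in range(1,n) if st[i,4]>k]
R,G,B=f[...,0],f[...,1],f[...,2]
print('green',blobs((G>R+60)&(G>B+40)));print('red',blobs((R>G+80)&(R>B+80)))
g=[b for b in blobs((G>R+60)&(G>B+40))][0][1]
print('btn',plane(C,[g],85).round(1))
print('btn tri',tri(C,g,S,np.array((541,292))/3.4+(145,155)),tri(C,g,T,np.array((229,111))/3.7+(160,110)))
print('red block corners z78',plane(C,W([(379,207),(413,207),(415,371),(382,372)]),78).round(1).tolist())
print('dial c',plane(C,W([(400,430)]),101).round(1),tri(C,W((400,430)),S,np.array((337,372))/3.4+(145,155)))
print('lever feet?',plane(C,W([(394,230),(394,258),(394,284),(394,309),(394,335),(395,360)]),86).round(1).tolist())
print('console corners z70',plane(C,W([(307,160),(486,158),(473,485),(333,487)]),70).round(1).tolist())
print('well1 front L corner, well1 back L, bar12 corners z75',plane(C,W([(291,294),(306,470),(174,296),(188,470),(147,297)]),75).round(1).tolist())
```

```text
green [([244, 111, 18, 18, 253], [252.6, 119.4])]
red [([242, 132, 24, 106, 1206], [254.5, 182.6]), ([314, 356, 20, 13, 110], [322.5, 360.9])]
btn [[473.8 257.1  85. ]]
btn tri (array([471.6927783 , 258.87633197,  88.92272455]), np.float64(4.860844655546251)) (array([473.42526552, 257.18956896,  87.80886257]), np.float64(0.2618956263726101))
red block corners z78 [[488.9, 245.8, 78.0], [488.8, 270.0, 78.0], [618.3, 272.7, 78.0], [619.2, 246.5, 78.0]]
dial c [[657.7 260.9 101. ]] (array([662.36625193, 261.32030464,  93.09249852]), np.float64(1.1578684004403608))
lever feet? [[503.9, 256.6, 86.0], [524.2, 256.5, 86.0], [543.8, 256.4, 86.0], [563.2, 256.4, 86.0], [584.1, 256.3, 86.0], [604.9, 257.0, 86.0]]
console corners z70 [[456.8, 194.7, 70.0], [455.2, 321.6, 70.0], [734.6, 325.6, 70.0], [737.0, 201.2, 70.0]]
well1 front L corner, well1 back L, bar12 corners z75 [[555.1, 177.8, 75.0], [715.2, 179.5, 75.0], [556.9, 87.7, 75.0], [716.1, 76.5, 75.0], [557.7, 66.7, 75.0]]
```

Call:
carry_out --targets '[{"dp":[16,38,60]},{"dp":[16,38,120]},{"dp":[16,38,159]},{"dp":[16,38,169]},{"dp":[16,38,169]},{"dp":[16,38,169]},{"dp":[16,38,169]}]' --fingers -1

```text
schema error: expected keys dp, yaw
```

Run:
```python
from h import *
s=r.sense();print(s['clock'],s['eef_pos'],s['tcp_rot'],s['opening'],r.tip_reach)
f=r.grab_frame('wrist');C=cal('wrist')
print(proj(C,s['eef_pos']+np.array([0,0,-8])),proj(C,s['eef_pos']+np.array([0,0,-8-13.])), proj(C,[504,258.3,78]))
save(cv2.resize(f,(800,600),interpolation=cv2.INTER_CUBIC),'w2')
```

```text
1.45 [519.30271121 262.5599223  299.02893055] [-3.14153044e+00 -5.78986312e-04 -3.14047337e+00] 0.9983476642377024 8.0
[[257.78315543 251.3994232 ]] [[257.75852004 239.63248609]] [[253.8429298  145.85817005]]
```

View pics/w2.png

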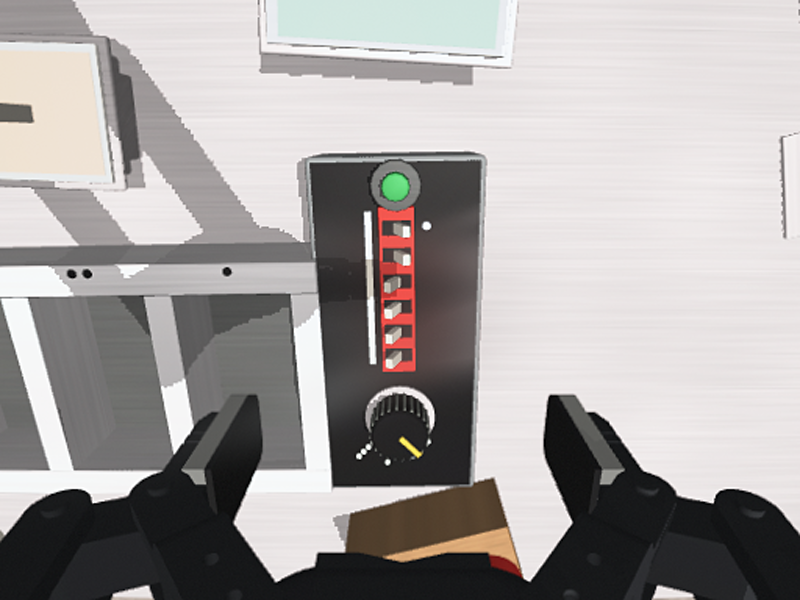

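The call was refused because each row needs a yaw, so the view is unchanged. I'll resend it.

Call:
carry_out --targets '[{"dp":[16,38,60],"yaw":0},{"dp":[16,38,120],"yaw":0},{"dp":[16,38,159],"yaw":0},{"dp":[16,38,169],"yaw":0},{"dp":[16,38,169],"yaw":0},{"dp":[16,38,169],"yaw":0},{"dp":[16,38,169],"yaw":0},{"dp":[16,38,169],"yaw":0}]' --fingers -1

```text
clock: 2.5
eef_pos: [504.7, 299.8, 131.3]
tcp_rot: [3.141, 0.001, 3.141]
contact_force: [0.0, 0.2, 0.1]
opening: 0.003
grasp_force: 0.0
```

Run:
```python
from h import *
s=r.sense();print(s['clock'],s['eef_pos'],s['tcp_rot'],s['opening'],r.tip_reach)
f=r.grab_frame('wrist');C=cal('wrist')
for d in (8,21):print(proj(C,s['eef_pos']+np.array([[-11,0,-d],[11,0,-d]]))/.64)
print(proj(C,[504,258.3,78])/.64)
save(cv2.resize(f,(800,600),interpolation=cv2.INTER_CUBIC),'w3')
```

```text
2.5 [504.65095219 299.82797927 131.33041753] [3.14076028e+00 1.42012799e-03 3.14102628e+00] 0.0027708106236062594 8.0
[[402.91992173 363.1853346 ]
 [402.88309471 423.25099278]]
[[402.84482007 346.47346537]
 [402.81373325 403.06673155]]
[[301.62165048 337.4427508 ]]
```

View pics/w3.png

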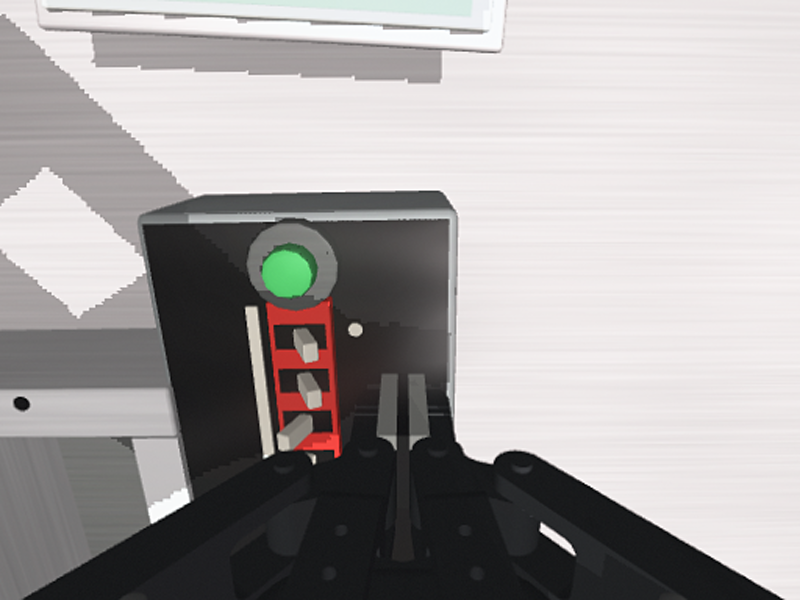

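Call:
carry_out --targets '[{"dp":[0,0,37],"yaw":0},{"dp":[0,0,37],"yaw":0},{"dp":[0,-12,37],"yaw":0},{"dp":[0,-20,37],"yaw":0},{"dp":[0,-27,37],"yaw":0},{"dp":[0,-33,37],"yaw":0},{"dp":[0,-38,37],"yaw":0},{"dp":[0,-38,37],"yaw":0},{"dp":[0,-20,37],"yaw":0},{"dp":[0,-20,-13],"yaw":0},{"dp":[-50,-81,-13],"yaw":0},{"dp":[-100,-81,-13],"yaw":0}]'

```text
clock: 4.05
eef_pos: [604.0, 216.9, 144.2]
tcp_rot: [-3.141, -0.001, -3.141]
contact_force: [0.7, 0.7, -0.1]
opening: -0.001
grasp_force: 0.0
```

Call:
carry_out --targets '[{"dp":[0,0,0],"yaw":0},{"dp":[0,0,50],"yaw":0},{"dp":[0,0,50],"yaw":0},{"dp":[0,12,50],"yaw":0},{"dp":[0,20,50],"yaw":0},{"dp":[0,26,50],"yaw":0},{"dp":[0,32,50],"yaw":0},{"dp":[0,37,50],"yaw":0},{"dp":[0,37,50],"yaw":0},{"dp":[0,20,50],"yaw":0},{"dp":[0,20,0],"yaw":0},{"dp":[-5,30,-60],"yaw":0}]' --fingers -1

```text
clock: 5.55
eef_pos: [608.4, 248.6, 204.9]
tcp_rot: [-3.141, -0.001, 3.141]
contact_force: [0.9, 0.2, -0.4]
opening: 0.003
grasp_force: 0.0
```

Call:
carry_out --targets '[{"dp":[30,12,-60],"yaw":0},{"dp":[30,12,-60],"yaw":0},{"dp":[30,12,-60],"yaw":0},{"dp":[30,12,-60],"yaw":0},{"dp":[30,12,-60],"yaw":0}]' --fingers 1

```text
clock: 6.18
eef_pos: [578.9, 260.2, 261.8]
tcp_rot: [-3.141, -0.002, 3.141]
contact_force: [-0.4, 0.5, 0.4]
opening: 0.998
grasp_force: 0.0
```

Run:
```python
from h import *
s=r.sense();print(s['clock'],s['eef_pos'],s['tcp_rot'],s['opening'])
f=r.grab_frame('wrist');C=cal('wrist');np.save('pics/w4.npy',f);np.save('pics/w4c.npy',np.array(C,object),allow_pickle=True)
print((proj(C,[[504,258.3,78],[604,259.2,78],[664,260.5,101]])/.64).round())
save(cv2.resize(f,(800,600),interpolation=cv2.INTER_CUBIC),'w4')
```

```text
6.175 [578.85675073 260.17812933 261.75435398] [-3.14054396e+00 -2.15216267e-03  3.14084774e+00] 0.9983784180331648
[[400. 143.]
 [401. 298.]
 [403. 393.]]
```

View pics/w4.png

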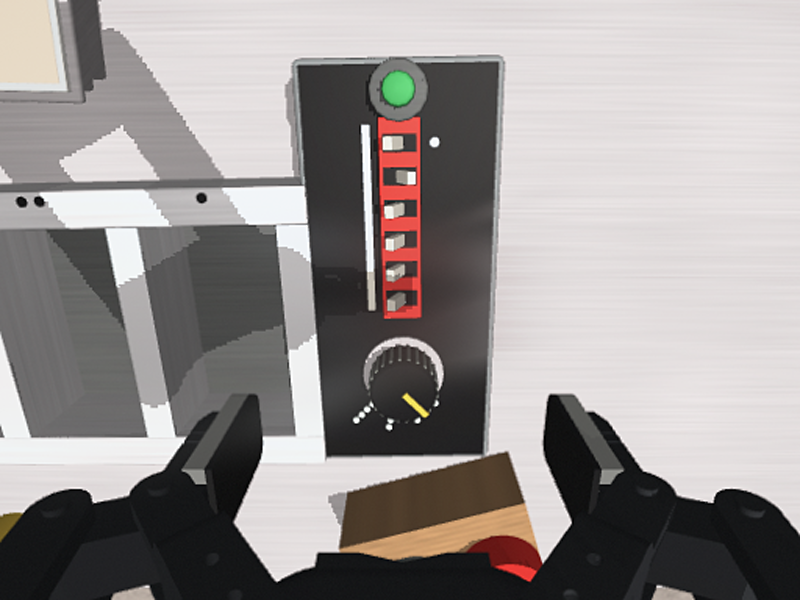

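Sw1 is now ON, with its tip left at (388,143). Sw6 at (397,300) still leans ON, so I'll push it again further. First I'll turn the dial while the fingers are open.

Call:
carry_out --targets '[{"dp":[-50,0,40],"yaw":0},{"dp":[-84,0,80],"yaw":0},{"dp":[-84,0,120],"yaw":0},{"dp":[-84,0,160],"yaw":0},{"dp":[-84,0,175],"yaw":0},{"dp":[-84,0,175],"yaw":0},{"dp":[-84,0,175],"yaw":0}]' --fingers 1

```text
clock: 7.1
eef_pos: [664.2, 261.0, 90.0]
tcp_rot: [3.141, 0.002, 3.141]
contact_force: [0.4, -0.8, 0.7]
opening: 1.0
grasp_force: 0.0
```

Call:
carry_out --targets '[{"dp":[0,0,0],"yaw":0},{"dp":[0,0,0],"yaw":0},{"dp":[0,0,0],"yaw":0},{"dp":[0,0,0],"yaw":0},{"dp":[0,0,0],"yaw":0}]' --fingers -1 --grip_force 35

```text
clock: 7.72
eef_pos: [663.6, 260.2, 89.7]
tcp_rot: [-3.141, 0.001, 3.141]
contact_force: [-0.9, -3.5, 7.5]
opening: 0.518
grasp_force: 35.2
```

Call:
carry_out --targets '[{"dp":[0,0,0],"yaw":9},{"dp":[0,0,0],"yaw":18},{"dp":[0,0,0],"yaw":27},{"dp":[0,0,0],"yaw":36},{"dp":[0,0,0],"yaw":45},{"dp":[0,0,0],"yaw":53},{"dp":[0,0,0],"yaw":58},{"dp":[0,0,0],"yaw":58},{"dp":[0,0,0],"yaw":58}]'

```text
clock: 8.85
eef_pos: [662.8, 259.0, 89.7]
tcp_rot: [-3.14, 0.001, 2.129]
contact_force: [-3.9, -7.3, 11.1]
opening: 0.521
grasp_force: 35.5
```

Call:
carry_out --targets '[{"dp":[0,0,0],"yaw":0},{"dp":[0,0,0],"yaw":0},{"dp":[0,0,0],"yaw":0},{"dp":[0,0,-40],"yaw":-10},{"dp":[0,0,-90],"yaw":-20},{"dp":[0,0,-120],"yaw":-30},{"dp":[0,0,-120],"yaw":-40},{"dp":[0,0,-120],"yaw":-50},{"dp":[0,0,-120],"yaw":-58},{"dp":[0,0,-120],"yaw":-58}]' --fingers 1

```text
clock: 10.1
eef_pos: [663.1, 260.7, 208.1]
tcp_rot: [3.142, -0.0, 3.14]
contact_force: [0.1, -1.1, -0.1]
opening: 1.001
grasp_force: 0.0
```

Call:
carry_out --targets '[{"dp":[30,-42,30],"yaw":0},{"dp":[59,-42,65],"yaw":0},{"dp":[59,-42,65],"yaw":0},{"dp":[59,-42,65],"yaw":0},{"dp":[59,-42,90],"yaw":0},{"dp":[59,-42,116],"yaw":0},{"dp":[59,-42,116],"yaw":0},{"dp":[59,-30,116],"yaw":0},{"dp":[59,-22,116],"yaw":0},{"dp":[59,-15,116],"yaw":0},{"dp":[59,-8,116],"yaw":0},{"dp":[59,-2,116],"yaw":0}]' --fingers -1

```text
clock: 11.6
eef_pos: [604.6, 253.0, 93.0]
tcp_rot: [-3.131, -0.0, -3.139]
contact_force: [4.1, -47.5, 16.1]
opening: 0.001
grasp_force: 24.9
```

Call:
carry_out --targets '[{"dp":[0,1,0],"yaw":0},{"dp":[0,1,0],"yaw":0},{"dp":[0,-15,0],"yaw":0},{"dp":[0,-15,-50],"yaw":0},{"dp":[20,0,-110],"yaw":0},{"dp":[25,2,-171],"yaw":0},{"dp":[25,2,-171],"yaw":0},{"dp":[25,2,-171],"yaw":0}]' --fingers -1

```text
clock: 12.6
eef_pos: [578.8, 261.0, 263.3]
tcp_rot: [3.141, 0.0, 3.142]
contact_force: [0.2, -0.4, -0.5]
opening: -0.003
grasp_force: 0.0
```

Run:
```python
from h import *
s=r.sense();print(s['clock'],s['eef_pos'],s['tcp_rot'],s['opening'])
f=r.grab_frame('wrist');g=r.grab_frame('scene')
a=cv2.resize(f[30:280,150:350],None,fx=2.4,fy=2.4,interpolation=cv2.INTER_CUBIC)
b=cv2.resize(g[225:305,205:330],None,fx=3.2,fy=3.2,interpolation=cv2.INTER_CUBIC)[:, :310]
c=np.zeros((600,790,3),np.uint8);c[:600,:480]=a[:600];c[:b.shape[0],480:480+b.shape[1]]=b;save(c,'w5')
S,T=cal('scene'),cal('side')
for n,C in(('scene',S),('side',T)):
    np.save(f'pics/{n}1.npy',g if n=='scene' else r.grab_frame('side'))
```

```text
12.6 [578.84243313 260.99287267 263.27685002] [3.14113308e+00 2.44656679e-04 3.14158749e+00] -0.0034560550881134093
```

View pics/w5.png

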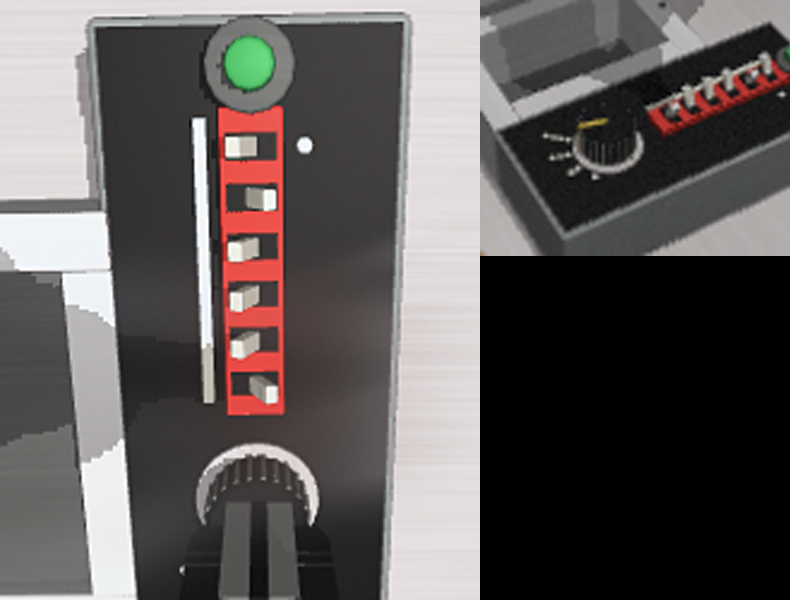

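Levers now read ON, OFF, ON, ON, ON, OFF, as wanted, and the dial has turned to about 3. Next is the green pan.

Call:
carry_out --targets '[{"dp":[60,-6,0],"yaw":10},{"dp":[120,-6,0],"yaw":20},{"dp":[180,-6,10],"yaw":30},{"dp":[241,-6,30],"yaw":40},{"dp":[241,-6,33],"yaw":50},{"dp":[241,-6,33],"yaw":60},{"dp":[241,-6,33],"yaw":70},{"dp":[241,-6,33],"yaw":80},{"dp":[241,-6,33],"yaw":90},{"dp":[241,-6,33],"yaw":90},{"dp":[241,-6,33],"yaw":90}]' --fingers 0.3

```text
clock: 14.12
eef_pos: [337.9, 254.5, 229.7]
tcp_rot: [-3.141, 0.001, 1.574]
contact_force: [0.4, 0.2, 0.9]
opening: 0.649
grasp_force: 0.0
```

Run:
```python
from h import *
s=r.sense();print(s['clock'],s['eef_pos'],s['tcp_rot'],s['opening'])
f=r.grab_frame('wrist');C=cal('wrist');np.save('pics/w6.npy',f);np.save('pics/w6c.npy',np.array(C,object),allow_pickle=True)
save(f,'w6');print(proj(C,[[338,256,115],[338,256,70]]).round())
```

```text
14.125 [337.9410508  254.48640252 229.71484485] [-3.14061726e+00  6.83968534e-04  1.57402909e+00] 0.6492275894929752
[[256. 187.]
 [256. 173.]]
```

View pics/w6.png

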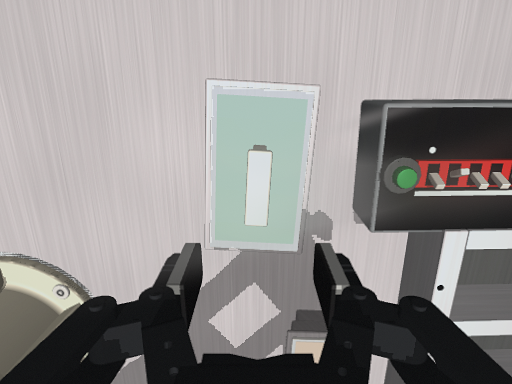

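The lip's top face spans (248,150) to (268,226), and the rim corners run from (206,80) to (304,251).

```bash
cat >> h.py <<'E'
def lip(C,f,seed,z=115):
    m=(f.min(2)>195)&(f.max(2).astype(int)-f.min(2)<22)
    n,l=cv2.connectedComponents(m.astype(np.uint8));k=l[int(seed[1]),int(seed[0])]
    if k==0:print('seed miss',f[int(seed[1]),int(seed[0])]);return
    ys,xs=np.nonzero(l==k);hull=cv2.convexHull(np.c_[xs,ys].astype(np.float32)).reshape(-1,2)
    w=plane(C,hull,z)[:,:2];b=cv2.minAreaRect(w.astype(np.float32));return len(xs),b
E
python3 - <<'E'
from h import *
C=tuple(np.load('pics/w6c.npy',allow_pickle=True));f=np.load('pics/w6.npy')
print(lip(C,f,(258,190)))
w=plane(C,[(248,150),(271,150),(268,226),(246,226)],115)[:,:2];print(w.mean(0),w.round().tolist())
w=plane(C,[(206,80),(320,86),(304,251),(205,248)],65)[:,:2];print(w.mean(0),w.round().tolist(),cv2.minAreaRect(w.astype(np.float32)))
print(f[190,258])
print(tri(C,(257.5,188),cal('scene'),np.array((667,220))/3.4+(145,155)),tri(C,(257.5,188),cal('side'),np.array((90,123))/3.7+(160,110)))
# unit: dial check from scene1 : pointer yellow pixels
g=np.load('pics/scene1.npy').astype(int);m=(g[...,0]>150)&(g[...,1]>120)&(g[...,2]<90);m[:230]=0;m[:,:215]=0;m[290:]=0;m[:,270:]=0
ys,xs=np.nonzero(m);p=np.c_[xs,ys];print(len(p));w=plane(cal('scene'),p,101)[:,:2];d=w-w.mean(0);u=np.linalg.svd(d)[2][0];print(w.mean(0),u,-np.arctan(u[1]/u[0])+.015)
E
```

```text
(1620, ((339.236572265625, 253.93760681152344), (64.32701873779297, 18.161396026611328), 86.84395599365234))
[339.97214798 253.83806483] [[332.0, 287.0], [350.0, 287.0], [349.0, 221.0], [330.0, 221.0]]
[340.31499689 254.14709434] [[293.0, 340.0], [395.0, 336.0], [389.0, 169.0], [284.0, 172.0]] ((339.60443115234375, 254.23724365234375), (168.71624755859375, 105.26097869873047), 87.88783264160156)
[219 224 225]
(array([338.20408462, 256.37180268, 111.94523055]), np.float64(4.817734474077107)) (array([339.44597799, 253.65072347, 110.37306786]), np.float64(0.11707226761508836))
4
[671.44498188 259.76266697] [-0.87531171  0.48355911] 0.5197162702527635
```

Call:
carry_out --targets '[{"dp":[-0.5,1.5,60],"yaw":2.8},{"dp":[-0.5,1.5,115],"yaw":2.8},{"dp":[-0.5,1.5,138],"yaw":2.8},{"dp":[-0.5,1.5,148],"yaw":2.8},{"dp":[-0.5,1.5,148],"yaw":2.8},{"dp":[-0.5,1.5,148],"yaw":2.8}]'

```text
clock: 14.92
eef_pos: [340.4, 254.7, 83.3]
tcp_rot: [3.14, -0.001, 1.522]
contact_force: [-0.6, -0.5, 0.3]
opening: 0.645
grasp_force: 0.0
```

Call:
carry_out --targets '[{"dp":[0,0,0],"yaw":0},{"dp":[0,0,0],"yaw":0},{"dp":[0,0,0],"yaw":0},{"dp":[0,0,0],"yaw":0},{"dp":[0,0,0],"yaw":0},{"dp":[0,0,0],"yaw":0}]' --fingers -1 --grip_force 60

```text
clock: 15.68
eef_pos: [339.7, 254.4, 82.9]
tcp_rot: [3.141, -0.001, 1.521]
contact_force: [-2.9, 0.1, 7.4]
opening: 0.216
grasp_force: 58.1
```

Call:
carry_out --targets '[{"dp":[0,0,-20],"yaw":0},{"dp":[0,0,-60],"yaw":0},{"dp":[0,0,-100],"yaw":0},{"dp":[0,0,-120],"yaw":0},{"dp":[0,0,-120],"yaw":0},{"dp":[0,0,-120],"yaw":0}]' --grip_force 80

```text
clock: 16.42
eef_pos: [338.9, 253.7, 201.2]
tcp_rot: [-3.14, 0.001, 1.521]
contact_force: [-0.8, -0.1, -4.2]
opening: 0.215
grasp_force: 78.3
```

Run:
```python
from h import *
s=r.sense();print(s['clock'],s['eef_pos'],s['contact_force'],s['opening'],s['wrist_torque'])
f=np.load('pics/w4.npy');C=tuple(np.load('pics/w4c.npy',allow_pickle=True))
a=cv2.resize(f[100:310,0:220],None,fx=2.85,fy=2.85,interpolation=cv2.INTER_CUBIC);save(a,'w4z')
```

```text
16.425 [338.9010204  253.66265128 201.22083972] [-0.81509179 -0.1129724  -4.19735105] 0.21519942660487396 [-0.00199617 -0.03097672 -0.00652039]
```

View pics/w4z.png

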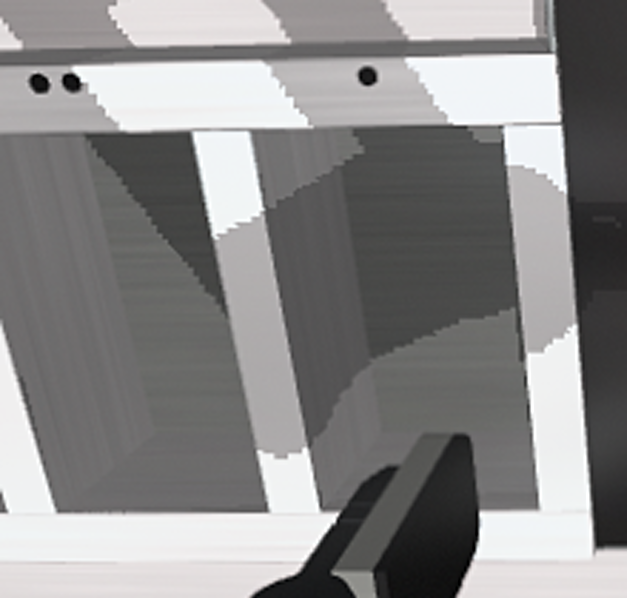

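The zoom shows well 1's corners at (504,125), (253,130), (540,508) and (321,511), and well 2's left edge at (192,132) to (270,514).

Run:
```python
from h import *
C=tuple(np.load('pics/w4c.npy',allow_pickle=True))
p=np.array([(504,125),(253,130),(540,508),(321,511),(192,132),(270,514)])/2.85+(0,100)
w=plane(C,p,75)[:,:2];print(w.round(1).tolist())
l=np.array([[-80,150.5],[-80,58.5],[80,150.5],[80,58.5],[-80,37.5],[80,37.5]])
a=l-l.mean(0);b=w-w.mean(0);th=np.arctan2((a[:,0]*b[:,1]-a[:,1]*b[:,0]).sum(),(a*b).sum());R=np.array([[np.cos(th),-np.sin(th)],[np.sin(th),np.cos(th)]]);t=w.mean(0)-R@l.mean(0)
print(th,t,(w-l@R.T-t).round(1).tolist())
for y in(104.5,-8.5,-121.5,-234.5):print((R@[0,y]+t).round(1))
print(R.T@(np.array([[504,258.3],[604,259.2],[473.8,257.1]])-t).T)
```

```text
[[555.0, 177.7], [556.5, 86.5], [714.0, 179.8], [716.0, 88.0], [557.1, 63.9], [717.7, 66.2]]
0.015436295796448556 [637.31713416  28.19220124] [[-0.0, 0.2], [0.1, 1.0], [-1.0, -0.2], [-0.4, 0.1], [0.4, -0.5], [1.0, -0.7]]
[635.7 132.7]
[637.4  19.7]
[639.2 -93.3]
[ 640.9 -206.3]
[[-129.74938013  -29.74740174 -159.96430501]
 [ 232.13822534  231.49454984  231.40452592]]
```

Call:
carry_out --targets '[{"dp":[-10,28,0],"yaw":-8},{"dp":[-20,57,0],"yaw":-17},{"dp":[-32,90,0],"yaw":-26},{"dp":[-44,125,0],"yaw":-35},{"dp":[-56,160,0],"yaw":-44},{"dp":[-68,195,0],"yaw":-53},{"dp":[-80,230,0],"yaw":-62},{"dp":[-92,263,0],"yaw":-71},{"dp":[-101,288,0],"yaw":-80},{"dp":[-106,302,0],"yaw":-88},{"dp":[-106,302.5,0],"yaw":-93.7},{"dp":[-106,302.5,0],"yaw":-93.7}]'

```text
clock: 17.92
eef_pos: [635.7, 133.1, 199.9]
tcp_rot: [-3.141, -0.003, -3.127]
contact_force: [0.9, -0.4, -5.5]
opening: 0.214
grasp_force: 78.5
```

Run:
```python
from h import *
s=r.sense();print(s['clock'],s['eef_pos'],s['tcp_rot'],s['contact_force'],s['opening'])
f=r.grab_frame('wrist');g=r.grab_frame('scene');h=r.grab_frame('side')
c=np.zeros((384,800,3),np.uint8);c[:,:400]=f[:,56:456];c[:192,400:]=cv2.resize(g[160:304,140:440],(400,192));c[192:,400:]=cv2.resize(h[110:254,160:460],(400,192));save(c,'p1')
C=cal('wrist');print(proj(C,[[555.7,178],[556.5,86]]@np.eye(2,3)+[0,0,75]).round()-[56,0])
```

```text
17.925 [635.65862649 133.05848443 199.90391769] [-3.14092591 -0.00349419 -3.12730975] [ 0.86225207 -0.35569348 -5.48153161] 0.21409536383237537
[[260.  87.]
 [143.  86.]]
```

View pics/p1.png

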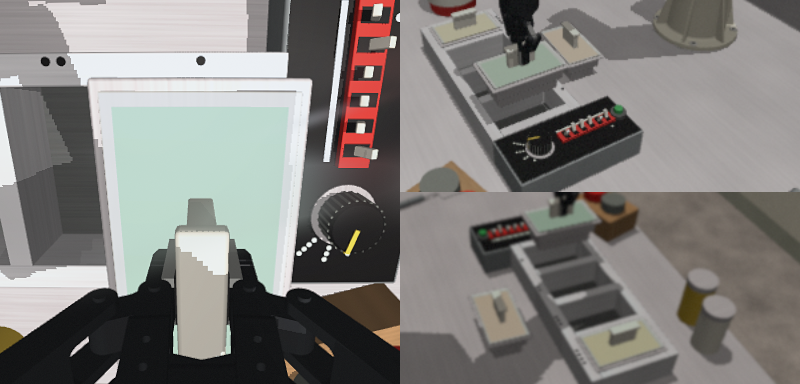

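The pan hangs level and centred over well 1, with its handle at (200,230)–(200,358). I'll lower it.

Call:
carry_out --targets '[{"dp":[0,-0.4,30],"yaw":0},{"dp":[0,-0.4,45],"yaw":0},{"dp":[0,-0.4,53],"yaw":0},{"dp":[0,-0.4,60],"yaw":0},{"dp":[0,-0.4,66],"yaw":0},{"dp":[0,-0.4,72],"yaw":0},{"dp":[0,-0.4,78],"yaw":0},{"dp":[0,-0.4,82],"yaw":0},{"dp":[0,-0.4,82],"yaw":0}]'

```text
clock: 19.2
eef_pos: [636.3, 133.0, 120.0]
tcp_rot: [-3.141, -0.001, -3.126]
contact_force: [-0.5, -0.6, -4.7]
opening: 0.219
grasp_force: 78.5
```

Call:
carry_out --targets '[{"dp":[0,0,6],"yaw":0},{"dp":[0,0,11],"yaw":0},{"dp":[0,0,15],"yaw":0},{"dp":[0,0,19],"yaw":0},{"dp":[0,0,22],"yaw":0},{"dp":[0,0,22],"yaw":0}]'

```text
clock: 19.95
eef_pos: [636.6, 133.0, 98.3]
tcp_rot: [3.141, -0.0, -3.126]
contact_force: [-0.1, -0.3, -3.7]
opening: 0.216
grasp_force: 78.6
```

Nearly seated. Release and rise.

Call:
carry_out --targets '[{"dp":[0,0,1.5],"yaw":0},{"dp":[0,0,1.5],"yaw":0}]'

```text
clock: 20.2
eef_pos: [636.7, 132.6, 97.7]
tcp_rot: [-3.141, 0.0, -3.126]
contact_force: [-2.6, -4.4, 3.4]
opening: 0.215
grasp_force: 78.6
```

Call:
carry_out --targets '[{"dp":[0,0,0],"yaw":0},{"dp":[0,0,0],"yaw":0},{"dp":[0,0,0],"yaw":0},{"dp":[0,0,0],"yaw":0},{"dp":[0,0,-40],"yaw":0},{"dp":[0,0,-90],"yaw":0},{"dp":[0,0,-140],"yaw":0},{"dp":[0,0,-140],"yaw":0},{"dp":[0,0,-140],"yaw":0}]' --fingers 0.2

```text
clock: 21.32
eef_pos: [636.2, 133.0, 236.4]
tcp_rot: [-3.142, -0.0, -3.126]
contact_force: [-0.3, 0.5, -0.2]
opening: 0.599
grasp_force: 0.0
```

Call:
carry_out --targets '[{"dp":[40,-30,0],"yaw":10},{"dp":[80,-60,0],"yaw":20},{"dp":[120,-90,0],"yaw":30},{"dp":[160,-120,0],"yaw":40},{"dp":[200,-150,0],"yaw":50},{"dp":[215.5,-157,6],"yaw":60},{"dp":[215.5,-157,6],"yaw":70},{"dp":[215.5,-157,6],"yaw":80},{"dp":[215.5,-157,6],"yaw":90},{"dp":[215.5,-157,6],"yaw":90.9},{"dp":[215.5,-157,6],"yaw":90.9},{"dp":[215.5,-157,6],"yaw":90.9}]'

```text
clock: 22.82
eef_pos: [423.3, -27.2, 230.4]
tcp_rot: [-3.141, -0.0, 1.573]
contact_force: [0.1, -0.7, -0.1]
opening: 0.603
grasp_force: 0.0
```

Run:
```python
from h import *
s=r.sense();print(s['clock'],s['eef_pos'],s['tcp_rot'],s['opening'])
f=r.grab_frame('wrist');C=cal('wrist');np.save('pics/w7.npy',f);np.save('pics/w7c.npy',np.array(C,object),allow_pickle=True)
q=proj(C,[[423,-27,115]])[0];print(q.round(),lip(C,f,q))
h=r.grab_frame('side')
c=np.zeros((384,800,3),np.uint8);c[:,:400]=f[:,56:456];c[:384,400:]=cv2.resize(h[90:282,160:360],(400,384));save(c,'p2')
```

```text
22.825 [423.27059021 -27.20553723 230.44220579] [-3.14087987e+00 -7.32356494e-05  1.57262623e+00] 0.6026712820945415
[255. 188.] (1597, ((422.8461608886719, -25.502803802490234), (64.15593719482422, 17.91230583190918), 87.56556701660156))
```

View pics/p2.png

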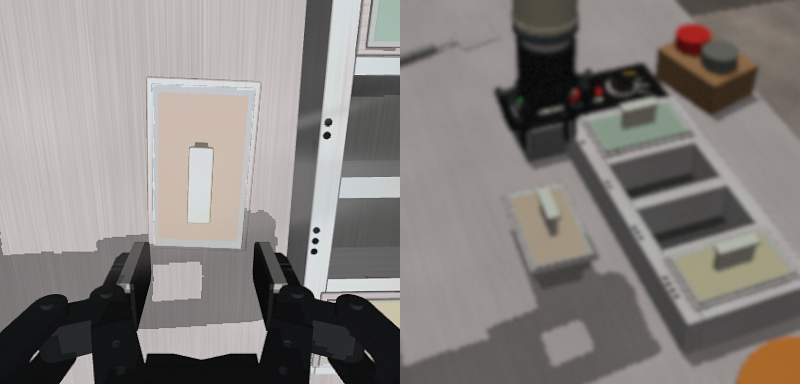

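Pan c sits flush in well 1 and pan b's lip is centred at about (200,185) in the crop. I'll descend and grip it.

Call:
carry_out --targets '[{"dp":[1.6,0,60],"yaw":2.4},{"dp":[1.6,0,115],"yaw":2.4},{"dp":[1.6,0,138],"yaw":2.4},{"dp":[1.6,0,148],"yaw":2.4},{"dp":[1.6,0,148],"yaw":2.4},{"dp":[1.6,0,148],"yaw":2.4}]'

```text
clock: 23.68
eef_pos: [424.4, -25.7, 83.8]
tcp_rot: [3.14, 0.0, 1.529]
contact_force: [-0.2, -1.6, 0.3]
opening: 0.601
grasp_force: 0.0
```

Call:
carry_out --targets '[{"dp":[0,0,0],"yaw":0},{"dp":[0,0,0],"yaw":0},{"dp":[0,0,0],"yaw":0},{"dp":[0,0,0],"yaw":0},{"dp":[0,0,0],"yaw":0},{"dp":[0,0,0],"yaw":0}]' --fingers -1 --grip_force 80

```text
clock: 24.42
eef_pos: [423.6, -25.7, 83.5]
tcp_rot: [3.141, 0.0, 1.529]
contact_force: [-3.6, 0.6, 8.9]
opening: 0.218
grasp_force: 77.5
```

Call:
carry_out --targets '[{"dp":[0,0,-20],"yaw":0},{"dp":[0,0,-60],"yaw":0},{"dp":[0,0,-100],"yaw":0},{"dp":[0,0,-120],"yaw":0},{"dp":[0,0,-120],"yaw":0},{"dp":[0,0,-120],"yaw":0}]'

```text
clock: 25.18
eef_pos: [422.7, -25.6, 201.8]
tcp_rot: [-3.14, -0.0, 1.528]
contact_force: [1.0, -1.0, -4.2]
opening: 0.216
grasp_force: 78.8
```

Call:
carry_out --targets '[{"dp":[-6,20,0],"yaw":-8},{"dp":[-12,42,0],"yaw":-17},{"dp":[-18,64,0],"yaw":-26},{"dp":[-24,88,0],"yaw":-35},{"dp":[-30,113,0],"yaw":-44},{"dp":[-37,138,0],"yaw":-53},{"dp":[-43,163,0],"yaw":-62},{"dp":[-49,186,0],"yaw":-71},{"dp":[-55,206,0],"yaw":-80},{"dp":[-58.4,218,0],"yaw":-88},{"dp":[-58.4,219.2,0],"yaw":-93.3},{"dp":[-58.4,219.2,0],"yaw":-93.3}]'

```text
clock: 26.68
eef_pos: [639.1, -93.2, 200.5]
tcp_rot: [3.141, -0.003, -3.127]
contact_force: [-0.2, -0.4, -3.6]
opening: 0.218
grasp_force: 78.8
```

Run:
```python
from h import *
s=r.sense();print(s['clock'],s['eef_pos'],s['tcp_rot'],s['contact_force'],s['opening'])
f=r.grab_frame('wrist');g=r.grab_frame('scene');h=r.grab_frame('side')
c=np.zeros((384,800,3),np.uint8);c[:,:400]=f[:,56:456];c[:192,400:]=cv2.resize(g[160:304,140:440],(400,192));c[192:,400:]=cv2.resize(h[110:254,160:460],(400,192));save(c,'p3')
C=cal('wrist');R=lambda p:np.array(p)@np.array([[1,.0154],[-.0154,1]])+[637.3,28.2]
P=np.c_[R([[-80,-75.5],[-80,-167.5],[-80,-54.5],[-80,-188.5],[80,-188.5]]),np.full(5,75)]
print(proj(C,P).round()-[56,0]);P=np.c_[R([[-86,-69.5],[-86,-173.5]]),[183,183]];print(proj(C,P).round()-[56,0])
```

```text
26.675 [639.13447487 -93.17275503 200.52639721] [ 3.14102167 -0.00332332 -3.1270746 ] [-0.16382043 -0.38335434 -3.57204448] 0.2177172017731344
[[260.  86.]
 [143.  86.]
 [286.  86.]
 [116.  86.]
 [131. 264.]]
[[315.  72.]
 [ 87.  72.]]
```

View pics/p3.png

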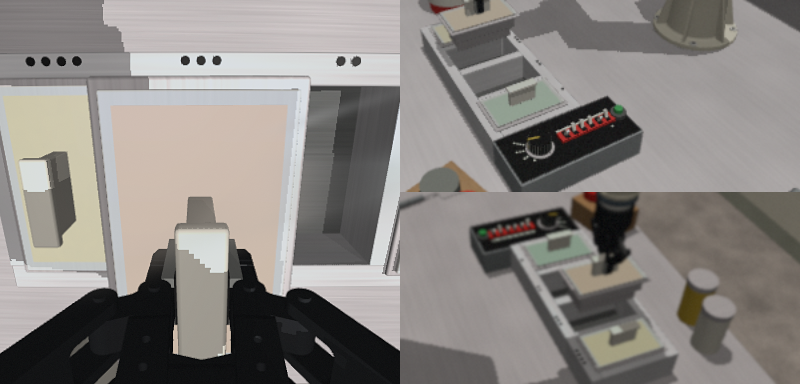

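The pan is level over well 3 (three dots at (201,60)), and the layout matches the first placing. I'll lower it in the same way.

Call:
carry_out --targets '[{"dp":[0,0,30],"yaw":0},{"dp":[0,0,45],"yaw":0},{"dp":[0,0,53],"yaw":0},{"dp":[0,0,60],"yaw":0},{"dp":[0,0,66],"yaw":0},{"dp":[0,0,72],"yaw":0},{"dp":[0,0,78],"yaw":0},{"dp":[0,0,82],"yaw":0},{"dp":[0,0,82],"yaw":0}]'

```text
clock: 27.95
eef_pos: [639.8, -93.3, 120.4]
tcp_rot: [3.142, -0.001, -3.126]
contact_force: [0.7, -0.6, -3.7]
opening: 0.216
grasp_force: 78.8
```

Call:
carry_out --targets '[{"dp":[0,0,6],"yaw":0},{"dp":[0,0,11],"yaw":0},{"dp":[0,0,15],"yaw":0},{"dp":[0,0,19],"yaw":0},{"dp":[0,0,22],"yaw":0},{"dp":[0,0,22],"yaw":0}]'

```text
clock: 28.7
eef_pos: [640.0, -93.3, 98.8]
tcp_rot: [3.142, -0.0, -3.126]
contact_force: [-1.8, 0.7, -2.5]
opening: 0.22
grasp_force: 78.9
```

Call:
carry_out --targets '[{"dp":[0,0,1.5],"yaw":0},{"dp":[0,0,1.5],"yaw":0}]'

```text
clock: 28.95
eef_pos: [640.2, -93.8, 98.2]
tcp_rot: [-3.141, 0.001, -3.126]
contact_force: [-3.5, -3.7, 5.6]
opening: 0.213
grasp_force: 79.0
```

Call:
carry_out --targets '[{"dp":[0,0,0],"yaw":0},{"dp":[0,0,0],"yaw":0},{"dp":[0,0,0],"yaw":0},{"dp":[0,0,0],"yaw":0},{"dp":[0,0,-40],"yaw":0},{"dp":[0,0,-90],"yaw":0},{"dp":[0,0,-140],"yaw":0},{"dp":[0,0,-200],"yaw":0},{"dp":[0,0,-200],"yaw":0},{"dp":[0,0,-200],"yaw":0}]' --fingers 0.2

```text
clock: 30.2
eef_pos: [639.7, -93.2, 296.9]
tcp_rot: [3.142, -0.0, -3.126]
contact_force: [-1.0, 0.2, -1.2]
opening: 0.601
grasp_force: 0.0
```

Call:
carry_out --targets '[{"dp":[115,353,0],"yaw":0},{"dp":[115,353,0],"yaw":0},{"dp":[115,353,0],"yaw":0},{"dp":[115,353,0],"yaw":0},{"dp":[115,353,0],"yaw":0},{"dp":[115,353,0],"yaw":0},{"dp":[115,353,0],"yaw":0},{"dp":[115,353,0],"yaw":0},{"dp":[115,353,0],"yaw":0}]' --fingers -1

```text
clock: 31.32
eef_pos: [519.8, 256.6, 296.5]
tcp_rot: [-3.141, -0.001, -3.128]
contact_force: [0.5, 0.4, 0.6]
opening: 0.003
grasp_force: 0.0
```

Run:
```python
from h import *
s=r.sense();print(s['clock'],s['eef_pos'],s['tcp_rot'],s['opening'])
f=r.grab_frame('wrist');C=cal('wrist');g=r.grab_frame('scene');h=r.grab_frame('side')
def box(i,x0,y0,w,hh,W,H):return cv2.resize(i[y0:y0+hh,x0:x0+w],(W,H),interpolation=cv2.INTER_CUBIC)
c=np.zeros((600,800,3),np.uint8);c[:,:400]=box(f,170,80,160,240,400,600);c[:300,400:]=box(g,145,155,200,150,400,300);c[300:,400:]=box(h,200,120,200,150,400,300);save(c,'p4')
m=(f[...,0].astype(int)>150)&(f[...,1]>120)&(f[...,2]<100);m[:, :200]=0;m[:,320:]=0;m[340:]=0;ys,xs=np.nonzero(m);print(len(xs))
if len(xs)>3:
    w=plane(C,np.c_[xs,ys],101)[:,:2];u=np.linalg.svd(w-w.mean(0))[2][0];print(w.mean(0),-np.arctan(u[1]/u[0])+.015)
F=f.astype(int);G=(F[...,1]>F[...,0]+60)&(F[...,1]>F[...,2]+40);ys,xs=np.nonzero(G);print('btn',plane(C,[(xs.mean(),ys.mean())],87))
```

```text
31.325 [519.81544217 256.62144983 296.51003757] [-3.14071349e+00 -1.10906273e-03 -3.12772604e+00] 0.003194630683833958
0
btn [[473.73046294 257.34025953  87.        ]]
```

View pics/p4.png

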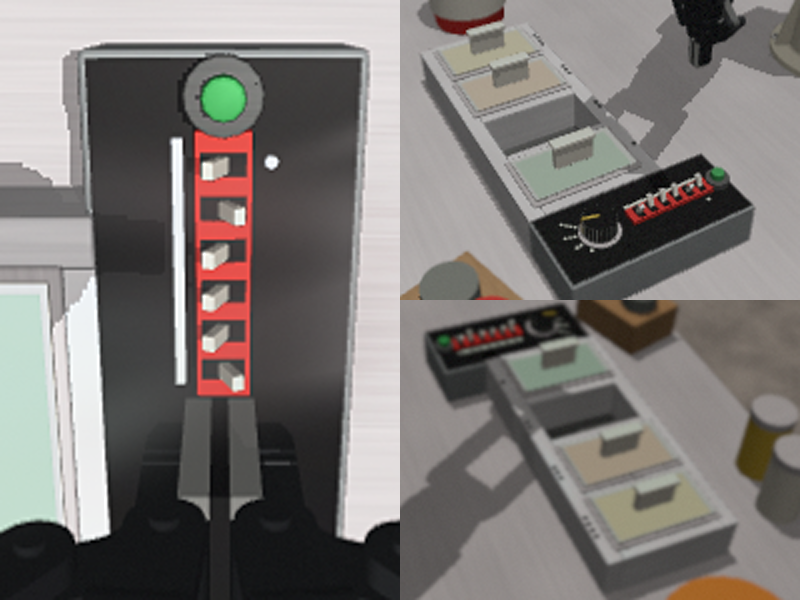

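Levers read ON, OFF, ON, ON, ON, OFF, and the three pans are flush in wells 1, 3 and 4. Before pressing restart I'll check the dial angle from a clear view.

Call:
carry_out --targets '[{"dp":[-60,4,0],"yaw":0},{"dp":[-80,4,0],"yaw":0},{"dp":[-80,4,0],"yaw":0},{"dp":[-80,4,0],"yaw":0},{"dp":[-80,4,0],"yaw":0}]' --fingers 1

```text
clock: 32.1
eef_pos: [598.8, 263.0, 297.5]
tcp_rot: [3.142, -0.0, -3.126]
contact_force: [-0.0, 0.1, 0.3]
opening: 0.999
grasp_force: 0.0
```

Run:
```python
from h import *
s=r.sense();print(s['clock'],s['eef_pos'],s['tcp_rot'],s['opening'])
f=r.grab_frame('wrist');C=cal('wrist');F=f.astype(int)
m=(F[...,0]>F[...,2]+70)&(F[...,1]>F[...,2]+50)
n,l,st,c=cv2.connectedComponentsWithStats(m.astype(np.uint8))
q=proj(C,[[664,260.5,101]])[0];print(q,proj(C,[[664,260.5,101],[664+20*np.cos(-.235),260.5+20*np.sin(-.235),101]]))
for i in range(1,n):
    if st[i,4]>8:
        ys,xs=np.nonzero(l==i);w=plane(C,np.c_[xs,ys],101)[:,:2];u=np.linalg.svd(w-w.mean(0))[2][0];print(st[i],w.mean(0),-np.arctan(u[1]/u[0])+.015)
```

```text
32.1 [598.76028328 263.02814392 297.53344576] [ 3.14157971e+00 -1.08485001e-04 -3.12616145e+00] 0.9992870867964577
[254.29790619 220.09177577] [[254.29790619 220.09177577]
 [250.0479547  235.50838289]]
[248 221   8  18  63] [675.73885645 257.42428162] 0.25933942458249215
[  0 300  40  46 880] [805.40613275 -49.61416028] 0.7679090298991448
[327 310   5   6  12] [790.92546995 357.66418337] -0.11537455352758129
```

The dial reads 0.26 rad, which is setting 3. Now I'll press restart.

Call:
carry_out --targets '[{"dp":[60,-3.8,0],"yaw":0},{"dp":[115,-3.8,30],"yaw":0},{"dp":[125,-3.8,80],"yaw":0},{"dp":[125,-3.8,130],"yaw":0},{"dp":[125,-3.8,170],"yaw":0},{"dp":[125,-3.8,190],"yaw":0},{"dp":[125,-3.8,193],"yaw":0},{"dp":[125,-3.8,193],"yaw":0}]' --fingers -1

```text
clock: 33.15
eef_pos: [474.9, 257.7, 105.1]
tcp_rot: [3.141, 0.001, -3.126]
contact_force: [-0.4, -0.4, 0.2]
opening: 0.002
grasp_force: 0.0
```

Call:
carry_out --targets '[{"dp":[0,0,4],"yaw":0},{"dp":[0,0,7],"yaw":0},{"dp":[0,0,10],"yaw":0},{"dp":[0,0,10],"yaw":0},{"dp":[0,0,10],"yaw":0}]'

```text
clock: 33.78
eef_pos: [475.3, 257.8, 94.7]
tcp_rot: [3.141, 0.001, -3.126]
contact_force: [2.7, 1.1, 4.4]
opening: 0.0
grasp_force: 2.2
```

Contact at 4.4 N, so I'll press on in small steps.

Call:
carry_out --targets '[{"dp":[0,0,2],"yaw":0},{"dp":[0,0,4],"yaw":0},{"dp":[0,0,5],"yaw":0},{"dp":[0,0,5],"yaw":0},{"dp":[0,0,5],"yaw":0}]'

```text
clock: 34.4
eef_pos: [475.5, 258.0, 93.2]
tcp_rot: [3.14, 0.002, -3.126]
contact_force: [-10.6, -5.2, 50.1]
opening: -0.005
grasp_force: 24.9
```

Force rose to 50 N. I'll back off in steps and read how far the spring travels, to confirm the full stroke.

Call:
carry_out --targets '[{"dp":[0,0,-4],"yaw":0},{"dp":[0,0,-4],"yaw":0},{"dp":[0,0,-4],"yaw":0}]'

```text
clock: 34.78
eef_pos: [475.3, 257.8, 93.9]
tcp_rot: [3.141, 0.001, -3.126]
contact_force: [1.3, 0.6, 11.7]
opening: 0.005
grasp_force: 5.5
```

Call:
carry_out --targets '[{"dp":[0,0,-2],"yaw":0},{"dp":[0,0,-2],"yaw":0},{"dp":[0,0,-2],"yaw":0}]'

```text
clock: 35.15
eef_pos: [474.9, 257.5, 95.2]
tcp_rot: [3.141, 0.0, -3.126]
contact_force: [2.5, 1.9, 4.4]
opening: -0.005
grasp_force: 2.1
```

Call:
carry_out --targets '[{"dp":[0,0,-2],"yaw":0},{"dp":[0,0,-2],"yaw":0},{"dp":[0,0,-2],"yaw":0}]'

```text
clock: 35.52
eef_pos: [474.4, 257.3, 97.2]
tcp_rot: [-3.141, -0.0, -3.126]
contact_force: [2.2, 1.5, 2.8]
opening: 0.002
grasp_force: 1.5
```

Call:
carry_out --targets '[{"dp":[0,0,-2],"yaw":0},{"dp":[0,0,-2],"yaw":0},{"dp":[0,0,-2],"yaw":0}]'

```text
clock: 35.9
eef_pos: [474.3, 257.2, 99.1]
tcp_rot: [-3.141, -0.001, -3.126]
contact_force: [1.0, -0.9, 1.6]
opening: -0.002
grasp_force: 0.9
```

The spring force falls to about zero near z 100 and the stop is at about 94, so the full 6 mm stroke was made. Retreat and check.

Call:
carry_out --targets '[{"dp":[0,0,-40],"yaw":0},{"dp":[0,0,-90],"yaw":0},{"dp":[0,0,-150],"yaw":0},{"dp":[-45,0,-195],"yaw":0},{"dp":[-45,0,-195],"yaw":0},{"dp":[-45,0,-195],"yaw":0},{"dp":[-45,0,-195],"yaw":0}]'

```text
clock: 36.78
eef_pos: [517.9, 257.6, 292.3]
tcp_rot: [-3.14, -0.004, -3.126]
contact_force: [-0.0, -0.4, 0.3]
opening: 0.001
grasp_force: 0.0
```

Run:
```python
from h import *
s=r.sense();print(s['clock'],s['eef_pos'],s['contact_force'])
f=r.grab_frame('wrist');g=r.grab_frame('scene')
def box(i,x0,y0,w,hh,W,H):return cv2.resize(i[y0:y0+hh,x0:x0+w],(W,H),interpolation=cv2.INTER_CUBIC)
c=np.zeros((600,800,3),np.uint8);c[:,:400]=box(f,170,80,160,240,400,600);c[:300,400:]=box(g,145,155,200,150,400,300);save(c,'p5')
```

```text
36.775 [517.92297921 257.5920194  292.2607918 ] [-0.00137537 -0.39996789  0.32149601]
```

View pics/p5.png

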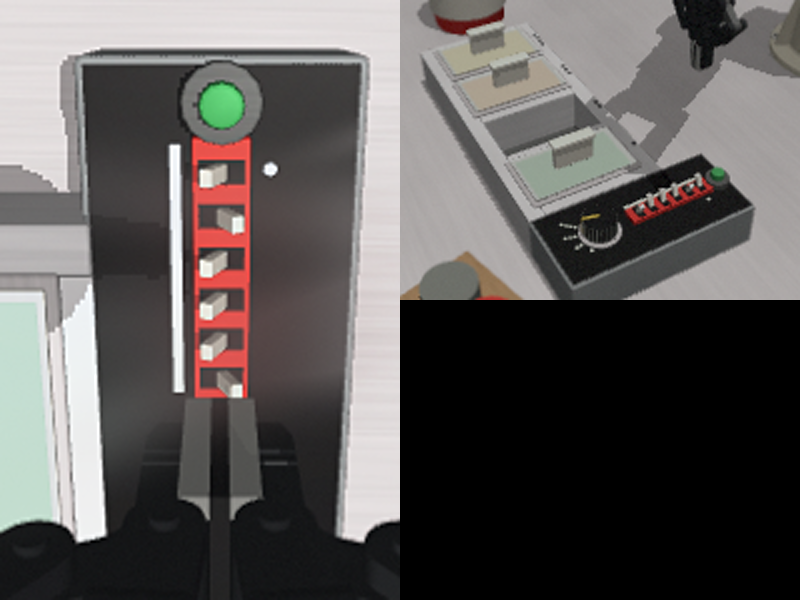

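The levers are unchanged, the pans are seated, the button is released and the arm is clear.

```bash
python3 -c "from rig import r;print(r.sign_off())"
```

```text
the job is handed in; nothing more can be done
None
```

I handed the job in at about 37 s with pans in wells 1, 3 and 4, switches 1, 3, 4 and 5 on and 2 and 6 off, the dial at 3 and restart pressed fully; sign-off returned no verdict.

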